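# Twist a hammer-head fitting into the jig strut

## Robot

A 7-joint arm with a two-finger parallel gripper is mounted at the origin on the work surface. World frame = base frame: x ahead of the robot, y to its left, z up, the work surface at z = 0. Lengths are in mm, angles in rad, forces in N, time in s.
With the tool pointing down it reaches from about 425 to 825 mm from the base axis. Payload 3.6 kg.
Tool frame: the origin (TCP) lies midway between the tips of the shut fingers; the grasp point (between the pads) lies 19 mm behind it; z points along the fingers, y is the direction in which the jaws open and shut (so a half turn about z gives the same grasp; the last joint's range is limited). The gripper opens to 93 mm and grips with 3 to 60 N. Pads are 15 mm wide; open, the fingers measure 128 mm over their backs; the gripper's body (75 mm by 188 mm) begins 65 mm behind the grasp point.
Start: joints at [-1.141, 0.615, -0.013, 1.423, 0.008, 1.103, -0.04], TCP at [286.664, 583.34, 218.64] pointing down, gripper open.
Joint ranges: [-3.12, 3.12], [-0.3, 2.06], [-1.34, 1.32], [0.26, 2.42], [-1.36, 4.5], [0.01, 1.98], [-2.84, 2.84]. Speed limits (rad/s): [2.79, 2.79, 3.14, 3.14, 3.14, 3.14, 3.14].

## Interface

Orientations are given as a unit quaternion [w, x, y, z].
In Python, from station import env gives the robot as it stands. The module is installed in compiled form; this text tells all that it offers.
- The arm moves only by the tool apply_moves, never from a script. Its argument "motion" is a list of rows, each a list of 4 numbers: the shift along the world's x, y, z in mm, then the turn about the world's z in degrees. A call has 1 to 10 rows; each row is the pose to reach, as a shift and turn from the pose measured when the call began; what a row does not reach only later rows make up. A row lasts 1/12 s, in which the tool goes at most 41.7 mm and 7.16 degrees, less where a joint would pass 70% of its speed; a pose out of reach is approached as far as the arm can. A call with a gripper value outside its range is refused whole. "claw" is the closure, from 0 (fully open) to 1 (shut), set as the call begins (left out, the last holds). The fingers move at their own pace and stop on an object; the grip force is fixed at half the most. Time passes only in rows, so rows that repeat a pose let the fingers close. It gives the time, the measured TCP pose, the force and the opening at its end, in the units of the state.
- env.get_obs(): the state, without advancing time (a new reading comes with each control period).
- env.grab_frame(name): name is "side" or "top"; returns (picture, depth): 400x640x3 uint8, red, green, blue; 400x640 float32, mm along the optical axis (not along the pixel's ray), 0 where there is no reading.
- env.camera_info(name): a dict with "mtx" (3x3 intrinsics, pixels), "k1" (the pictures are not rectified: a ray, as slopes to the right and down, at radius r is drawn at 1 + k1 r^2 times it, then the intrinsics apply), "origin" and "rotation" of the camera in the world. Camera axes: x right, y up, looking along -z (the intrinsics and any distortion apply to the point x, -y, -z); pixel columns grow to the right and rows downward; lengths in mm; the calibration is good to about 2 mm. A picture is of the moment at which its call begins. camera_info takes no time and is no camera call.
- env.sign_off(): hands the job in, once; it reports no verdict.
The state is a dict: "time_s": time; "qpos": joint angles; "dq": joint speeds; "joint_torque": joint torques, N m; "position": TCP position; "eef_rot": TCP orientation; "force": force on the tool from outside, world axes, zero at the start; "wrist_torque": the same for the moment, N m; "gripper_width": opening from 0.0 (shut) to 1.0 (fully open).
Only numpy, scipy, OpenCV 4.12 (cv2) and the standard library are available. Lean on these libraries where they do the work, as an engineer would, in place of code of your own. Each camera call takes 0.05 s, during which the arm holds its last target. There are 200 camera calls.

## Task

Take the fitting with the orange knob out of the wooden rack and push its head gently down through the slot of the steel strut, at the green tape mark, until its collar sits flat on the strut; the strut lies loose between its cleats, so feel for the slot and never force it. Turn the fitting a quarter turn clockwise (seen from above) so that its head catches under the lips, give it a gentle upward tug to prove that it holds, then leave it sitting with its collar down on the strut, knob crosswise. Leave the black fittings in the rack and the roll of tape where they are.

Things in the scene. Friction and masses are not known exactly. Their poses are not given: they have to be found in the camera images.
- nut: Twist-in fitting with an orange knob, 0.10 to 0.18 kg, upright in one of the rack's three pockets. Origin: centre of the underside of its steel collar (40 mm diameter, z 0 to 4 mm); z up along its axis. Above: black stem 14 mm diameter, z 4 to 15, then the orange knob. Below: neck 12 mm diameter, z -8 to 0, then the head. Knob and head have their long sides along x
- nut_knob (a point): Centre of the orange wing knob, the grip: 34 mm along x, 14 mm along y, 24 mm high (15 to 39 mm above the collar's underside)
- nut_head (a point): Centre of the underside of the fitting's hammer head, 16 mm below the collar's underside: 35 mm along x, 19 mm along y, 8 mm thick; two opposite corners are cut away so that inside the strut it can turn clockwise (from above) only; about its room there: see mark
- jig: Fixed plywood board 340 (x) by 180 (y) by 18 mm, origin at the centre of its underside, z up. A steel strut lies on it along x. Four wooden cleats, 30 mm square, 18 mm high, stand on it at x +-140, y +-49 mm
- strut_nominal (a point): Point over the board's centre, at the height of the strut's top (39 mm above the table), axes as the jig's. The strut (320 long, 41 wide, 21 high) is parallel to the board's x, but its slot's centre line lies anywhere up to 11 mm to either side (y) of this point: see it or feel for it. The strut itself holds still below 100 N
- mark (a point): The place for the fitting: on the board's (not the slot's) centre line, 30 mm along x from its centre, 39 mm above the table. Green tape strips at this x on both sides. Slot 22 mm wide between lips 4 mm thick; hollow under them 37 wide, 15 deep. Home: collar on the lips, origin at this height. Crosswise, the head rises 4 mm before it catches, and jams some 7 degrees past the quarter turn
- rack: Fixed wooden block 200 (x) by 80 (y) by 30 mm, origin at the centre of its underside. Three pockets through it at x -60, 0, +60 mm, 39 by 23 mm, long side along x; a fitting hangs in each by its collar, knob along the rack's x, 30 mm above the table
- spare_a: Fitting of the same shape with a black knob, in another pocket of the rack; origin as for the nut. Leave it
- spare_b: Fitting of the same shape with a black knob, in another pocket of the rack; origin as for the nut. Leave it
- tape_roll: Roll of paper tape, 60 mm diameter, 25 mm high, lying between jig and rack, origin under its centre. Leave it
There are look-alikes about, which are no part of the job. What is shaped like the nut but red or turquoise is not meant.

How it is judged (in metres and radians):
On the way, in this order (a step that is already met when the one before it is completed fails the run):
1. head through the slot lengthwise at the mark, collar down on the strut (z of nut in the frame of mark between -0.003 and 0.002 m and y of nut in the frame of mark between -0.015 and 0.015 m and x of nut in the frame of mark between -0.02 and 0.02 m and angle between the x axis of nut and the x axis of jig, either way round below 0.35 rad), for 0.1 s.
2. turned a quarter turn, head under the lips (z of nut in the frame of mark between -0.003 and 0.005 m and y of nut in the frame of mark between -0.015 and 0.015 m and angle between the x axis of nut and the y axis of jig, either way round below 0.25 rad), for 0.1 s.
3. tugged up: the head is pulled against the lips with more than 2 N (z of nut in the frame of mark between 0.003 and 0.007 m and angle between the x axis of nut and the y axis of jig, either way round below 0.25 rad and contact force between nut and jig above 2 N), for 0.05 s.
At the end, for the whole second after the job is handed in: Orange fitting released and at rest in the strut, upright within 4 degrees, collar within 2 mm of the strut's top, within 25 mm of the mark along the strut, knob crosswise within 14 degrees, head under the lips; black fittings within 12 mm and tape roll within 20 mm of their starts (z of nut in the frame of mark between -0.003 and 0.002 m and y of nut in the frame of mark between -0.015 and 0.015 m and x of nut in the frame of mark between -0.025 and 0.025 m and angle between the x axis of nut and the y axis of jig, either way round below 0.25 rad and angle between nut's own z axis and vertical below 0.08 rad and linear speed of nut below 0.01 m/s and distance of each of spare_a, spare_b from where it was at the start of the episode below 0.012 m and distance of tape_roll from where it was at the start of the episode below 0.02 m); the robot touches nothing.
It fails at once if the fitting knocked, pressed, pulled or twisted against the strut or jig with more than 40 N (contact force between nut and jig above 40 N).
It fails at once if a black fitting lifted or shifted by more than 12 mm (distance of any of spare_a, spare_b from where it was at the start of the episode above 0.012 m).
It fails at once if the roll of tape moved by more than 20 mm (distance of tape_roll from where it was at the start of the episode above 0.02 m).
It also fails if it takes over 61 s, if anything falls off the work surface, if the arm or the gripper's body presses on something with over 40 N, if the wrist force passes 120 N, or if a joint passes its speed limit or range.

## Working session

There is one attempt and no reset: what is moved stays moved. The work goes in short steps, Python scripts to look and compute and a tool call to move; the robot and the scene stay as the last step left them, time stands still between calls to the robot, and variables do not carry over. Pictures are saved under pics/ and viewed, about 8 in all and at most 12, crops included, and the job is handed in when it is done.

Besides the shell and the picture viewer there is one more tool, called after "Emit:" as name(argument=value, ...), one argument or row to a line, values as JSON. apply_moves: Moves the arm, as the interface text tells. Its arguments: {"type":"object","properties":{"motion":{"type":"array"},"claw":{"type":"number"}},"required":["motion"]}

```bash
mkdir -p pics
cat > h.py <<'E'
import numpy as np, cv2
from station import env
def ray(name,px):
    c=env.camera_info(name);K=np.array(c["mtx"]);k=c["k1"]
    p=np.atleast_2d(px).astype(float)
    n=cv2.undistortPoints(p.reshape(-1,1,2),K,np.array([k,0,0,0.]))[:,0]
    d=np.c_[n[:,0],-n[:,1],-np.ones(len(n))]@np.array(c["rotation"]).T
    return np.array(c["origin"]),d
def plane(name,px,z):
    o,d=ray(name,px);return o+d*((z-o[2])/d[:,2])[:,None]
E
python3 - <<'E'
from h import *
for n in("top","side"):
    im,d=env.grab_frame(n);cv2.imwrite(f"pics/{n}0.png",im[:,:,::-1]);np.save(f"{n}0d.npy",d)
    print(env.camera_info(n))
print(env.get_obs())
E
```

```text
{'mtx': array([[420.81423559,   0.        , 317.42238241],
       [  0.        , 420.81423559, 204.33557591],
       [  0.        ,   0.        ,   1.        ]]), 'k1': -0.1028206392731227, 'origin': array([431.02363714,  66.69025477, 799.0125247 ]), 'rotation': array([ 0.71296425,  0.04056713, -0.06813104, -0.69670255])}
{'mtx': array([[488.8622381 ,   0.        , 314.71674874],
       [  0.        , 488.8622381 , 204.00290292],
       [  0.        ,   0.        ,   1.        ]]), 'k1': -0.15162043219109753, 'origin': array([ 320.35284061, -874.50330832,  622.59399009]), 'rotation': array([ 0.85994781,  0.49512862, -0.05839157, -0.10921459])}
{'time_s': 0.1, 'qpos': array([-1.14052318,  0.61579945, -0.01261744,  1.42467332,  0.00812577,
        1.10339152, -0.04037322]), 'dq': array([ 0.0012611 , -0.00168521,  0.00092197, -0.00455905,  0.00023877,
        0.0004693 ,  0.00135605]), 'joint_torque': array([ 1.31681707e-03, -4.60044265e+01,  2.09856187e-01, -1.66245013e+01,
       -6.12954749e-02,  1.69197517e-02,  9.93382673e-05]), 'position': array([286.38045449, 582.75483394, 217.63361529]), 'eef_rot': array([-2.28005256e-04,  2.26355412e-01,  9.74044144e-01, -1.08685425e-03]), 'force': array([-0.90691637,  0.24919443,  0.05969067]), 'wrist_torque': array([ 0.03968187, -0.00017979,  0.05477203]), 'gripper_width': 0.9985556352069747}
```

View pics/top0.png

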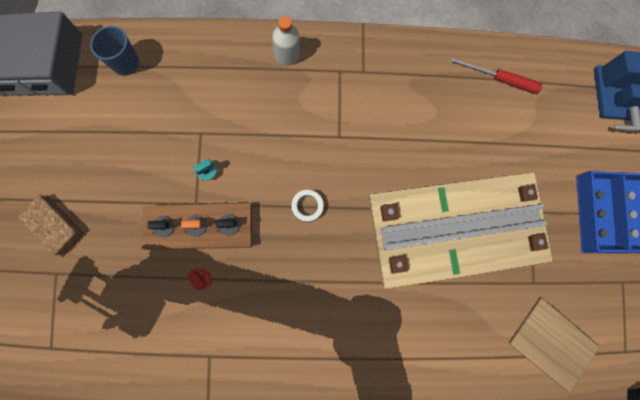

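View pics/side0.png

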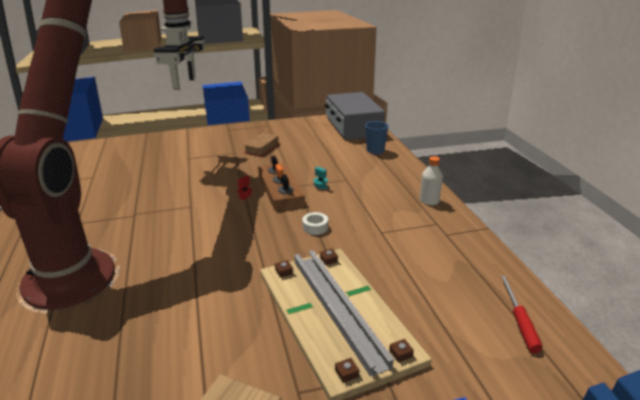

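Candidates (top view): orange knob in the rack (191,224), which is the one described. Look-alikes are the red one (200,279), turquoise one (206,169), black spares (160,225) and (228,223), and the bottle's orange cap (285,22). Next I measure and check the choice in a close crop.

```bash
cat > h.py <<'E'
import numpy as np, cv2
from scipy.spatial.transform import Rotation as R
from station import env
def rot(c): return R.from_quat(np.array(c["rotation"])[[1,2,3,0]]).as_matrix()
def ray(name,px):
    c=env.camera_info(name);K=np.array(c["mtx"])
    p=np.atleast_2d(px).astype(float)
    n=cv2.undistortPoints(p.reshape(-1,1,2),K,np.array([c["k1"],0,0,0.]))[:,0]
    return np.array(c["origin"]),np.c_[n[:,0],-n[:,1],-np.ones(len(n))]@rot(c).T
def plane(name,px,z):
    o,d=ray(name,px);return o+d*((np.broadcast_to(z,len(d))-o[2])/d[:,2])[:,None]
def depthpts(name,px,dep):
    o,d=ray(name,px);p=np.atleast_2d(px).astype(int)
    return o+d*dep[p[:,1],p[:,0]][:,None]
def blobs(im,lo,hi,roi,amin=8):
    x0,y0,x1,y1=roi;h=cv2.cvtColor(im,cv2.COLOR_BGR2HSV)
    m=cv2.inRange(h,lo,hi);z=np.zeros_like(m);z[y0:y1,x0:x1]=m[y0:y1,x0:x1]
    n,l,s,c=cv2.connectedComponentsWithStats(z)
    return [(c[i],s[i],np.argwhere(l==i)[:,::-1]) for i in range(1,n) if s[i,4]>=amin]
E
python3 - <<'E'
from h import *
t=cv2.imread("pics/top0.png");s=cv2.imread("pics/side0.png");dt=np.load("top0d.npy");ds=np.load("side0d.npy")
np.set_printoptions(precision=1,suppress=True)
for n,im,d,roi in(("top",t,dt,(130,190,260,260)),("side",s,ds,(250,150,310,215))):
    for c,st,p in blobs(im,(5,170,150),(18,255,255),roi):
        q=depthpts(n,p,d);print(n,"orange",c,st,np.median(q,0),q[:,2].min(),q[:,2].max())
        if n=="top":print(plane(n,c,69),plane(n,c,60))
    for c,st,p in blobs(im,(0,0,0),(180,255,45),roi):
        q=depthpts(n,p,d);k=q[:,2]>60; print(n,"black",c,st[4],k.sum(),q[k].mean(0) if k.any() else 0)
# jig
for n,im,d,roi in(("top",t,dt,(360,165,560,295)),("side",s,ds,(250,240,440,400))):
    for c,st,p in blobs(im,(50,120,50),(85,255,255),roi): print(n,"green",c,st[4],plane(n,c,18))
    for c,st,p in blobs(im,(0,60,20),(25,255,90),roi,30): print(n,"cleat",c,st[4],depthpts(n,p,d)[:,2].mean(),plane(n,c,34 if n=="top" else 30))
cr=np.vstack([cv2.resize(t[185:265,130:260],(780,480),interpolation=cv2.INTER_CUBIC)[60:400]])
c2=cv2.resize(t[165:290,365:560],(780,500)); 
cv2.imwrite("pics/crop1.png",cr);cv2.imwrite("pics/crop2.png",c2)
E
```

```text
top orange [192.6 222.8] [181 220  19   8  60] [507.7 253.2  68.7] 65.20938249751839 72.05919232291069
[[506.5 256.   69. ]] [[507.4 258.3  60. ]]
top black [229.6 222.6] 87 70 [508.4 194.1  67.8]
top black [164.2 224.1] 83 49 [502.9 310.8  66.2]
side orange [278.9 167.1] [276 164   7   7  36] [507.  259.1  68.4] 28.068566123515552 70.78732143742491
side black [273.7 160.7] 26 24 [502.  307.5  66.4]
side black [284.9 183.8] 100 39 [507.7 190.4  66.2]
top green [442.7 199. ] 88 [[ 569.2 -203.7   18. ]]
top green [454.1 261.4] 100 [[ 450.3 -223.3   18. ]]
top cleat [521.4 193.5] 54 29.89280916820915 [[ 581.7 -356.8   34. ]]
top cleat [533.5 240.5] 79 40.978682968914676 [[ 490.9 -376.9   34. ]]
side green [358.4 290.4] 46 [[ 571.2 -202.6   18. ]]
side green [298.9 308. ] 48 [[ 451.5 -221.6   18. ]]
side cleat [329.5 259.4] 137 30.215684771562117 [[ 540.3 -109.5   30. ]]
side cleat [284.8 272. ] 134 29.61128933841682 [[ 444.9 -126.9   30. ]]
side cleat [402.4 354.7] 246 31.857919119255232 [[ 583.8 -385.2   30. ]]
side cleat [348.6 375.4] 259 35.91006691613613 [[ 488.6 -402.3   30. ]]
side cleat [384.2 384.6] 523 6.974636070447612 [[ 534.6 -433.4   30. ]]
```

View pics/crop1.png

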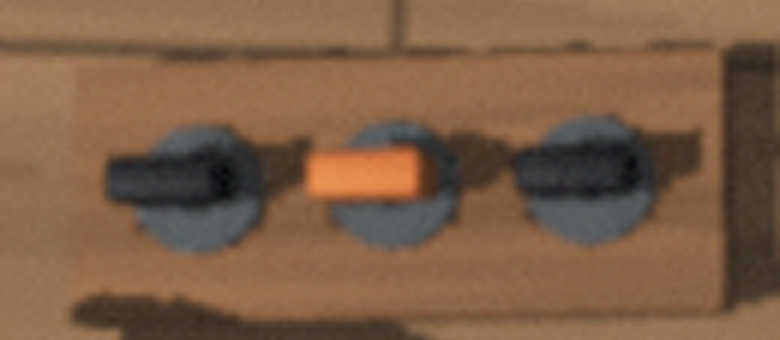

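View pics/crop2.png

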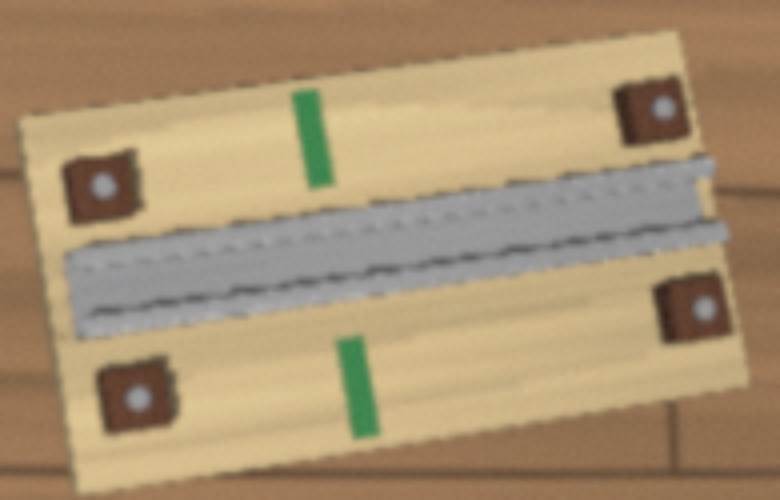

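Run:
```python
from h import *
np.set_printoptions(precision=1,suppress=True)
scr=np.array([(104,186),(664,107),(138,398),(704,309)])/4+[365-.4,165-.4]
w=plane("top",scr,36.5);print(w,w.mean(0))
ux=w[0]-w[1]+w[2]-w[3];print("jig x deg",np.degrees(np.arctan2(ux[1],ux[0])), np.linalg.norm(ux)/2)
M={}
for n,roi in(("top",(360,165,560,295)),("side",(250,240,440,400))):
    im=cv2.imread(f"pics/{n}0.png");d=np.load(n+"0d.npy")
    g=np.array([plane(n,c,18)[0] for c,_,_ in blobs(im,(50,120,50),(85,255,255),roi)])
    m=g.mean(0);v=g[0]-g[1];print(n,"tape mid",m,"ang",np.degrees(np.arctan2(v[1],v[0])))
    a=np.arctan2(ux[1],ux[0]);X=np.array([np.cos(a),np.sin(a)]);Y=np.array([-X[1],X[0]])
    C=np.array([511,-213]);xs,ys=np.meshgrid(range(roi[0],roi[2]),range(roi[1],roi[3]));px=np.c_[xs.ravel(),ys.ravel()]
    p=depthpts(n,px,d);u=(p[:,:2]-C)@X;v=(p[:,:2]-C)@Y
    k=(abs(u)<70)&(abs(v)<45)
    print([(b,round(float(np.median(p[kk,2])),0)) for b in range(-40,41,2) if (kk:=k&(abs(v-b)<1.0)).sum()>3])
im,d=None,None
# intensity profile at z=39 and slot edges, from both cams
for n in("top","side"):
    im=cv2.cvtColor(cv2.imread(f"pics/{n}0.png"),cv2.COLOR_BGR2GRAY).astype(np.float32);c=env.camera_info(n)
    Rm=rot(c).T@np.eye(3);F=np.diag([1,-1,-1])@Rm;t=-F@np.array(c["origin"])
    prof=[]
    for b in np.arange(-32,33,1.5):
        P=np.array([[*(C+X*a_+Y*b),39] for a_ in np.arange(-60,61,2)])
        q=cv2.projectPoints(P,cv2.Rodrigues(F)[0],t,np.array(c["mtx"]),np.array([c["k1"],0,0,0]))[0][:,0].astype(np.float32)
        prof.append((float(b),int(cv2.remap(im,q[None,:,0],q[None,:,1],1).mean())))
    print(n,prof)
```

```text
[[ 540.6  -97.6   36.5]
 [ 586.  -375.    36.5]
 [ 443.5 -112.9   36.5]
 [ 488.4 -390.1   36.5]] [ 514.6 -243.9   36.5]
jig x deg 99.24489133782247 280.9468978098726
top tape mid [ 509.8 -213.5   18. ] ang 9.365081294889093
[(-40, 19.0), (-38, 18.0), (-36, 18.0), (-34, 19.0), (-32, 19.0), (-30, 18.0), (-28, 19.0), (-26, 18.0), (-24, 19.0), (-22, 19.0), (-20, 39.0), (-18, 39.0), (-16, 39.0), (-14, 39.0), (-12, 38.0), (-10, 21.0), (-8, 21.0), (-6, 20.0), (-4, 20.0), (-2, 20.0), (0, 20.0), (2, 20.0), (4, 20.0), (6, 20.0), (8, 20.0), (10, 22.0), (12, 39.0), (14, 39.0), (16, 40.0), (18, 39.0), (20, 24.0), (22, 19.0), (24, 19.0), (26, 19.0), (28, 19.0), (30, 19.0), (32, 19.0), (34, 18.0), (36, 18.0), (38, 19.0), (40, 19.0)]
side tape mid [ 511.3 -212.1   18. ] ang 9.048280513456376
[(-40, 19.0), (-38, 19.0), (-36, 19.0), (-34, 19.0), (-32, 21.0), (-22, 40.0), (-20, 39.0), (-18, 23.0), (-16, 24.0), (-14, 37.0), (-12, 37.0), (-10, 21.0), (-8, 21.0), (-6, 21.0), (-4, 21.0), (-2, 21.0), (0, 21.0), (2, 23.0), (10, 40.0), (12, 40.0), (14, 40.0), (16, 40.0), (18, 38.0), (20, 28.0), (22, 19.0), (2
[... 571 characters left out ...]
1), (20.5, 165), (22.0, 172), (23.5, 178), (25.0, 178), (26.5, 176), (28.0, 173), (29.5, 173), (31.0, 174), (32.5, 175)]
side [(-32.0, 185), (-30.5, 185), (-29.0, 186), (-27.5, 187), (-26.0, 187), (-24.5, 186), (-23.0, 180), (-21.5, 172), (-20.0, 164), (-18.5, 158), (-17.0, 155), (-15.5, 150), (-14.0, 138), (-12.5, 118), (-11.0, 94), (-9.5, 81), (-8.0, 88), (-6.5, 108), (-5.0, 129), (-3.5, 142), (-2.0, 148), (-0.5, 150), (1.0, 150), (2.5, 150), (4.0, 150), (5.5, 149), (7.0, 149), (8.5, 149), (10.0, 151), (11.5, 153), (13.0, 155), (14.5, 157), (16.0, 154), (17.5, 143), (19.0, 122), (20.5, 98), (22.0, 82), (23.5, 78), (25.0, 86), (26.5, 105), (28.0, 134), (29.5, 159), (31.0, 175), (32.5, 179)]
```

The crop confirms it: the orange knob sits in the middle pocket at px ~(191,224), world about (505.5, 259.5), knob axis ≈92.7°. The strut slot at the mark is near (511.5, -213), axis ≈99.2°. Now I move above the nut.

Emit:
apply_moves(
  motion=[
    [219,-323,-90,-61],
    [219,-323,-90,-61],
    [219,-323,-90,-61],
    [219,-323,-90,-61],
    [219,-323,-90,-61],
    [219,-323,-90,-61],
    [219,-323,-90,-61],
    [219,-323,-90,-61],
    [219,-323,-90,-61],
    [219,-323,-90,-61],
  ],
  claw=0.3,
)

```text
time_s: 0.93
position: [507.3, 254.4, 126.6]
eef_rot: [0.001, 0.692, 0.722, -0.002]
force: [0.4, 0.3, 0.0]
gripper_width: 0.698
```

Emit:
apply_moves(
  motion=[
    [0,0,0,0],
    [0,0,0,0],
  ],
)

```text
time_s: 1.1
position: [507.9, 251.5, 125.9]
eef_rot: [0.001, 0.694, 0.72, -0.003]
force: [-0.6, 1.3, 0.5]
gripper_width: 0.702
```

Emit:
apply_moves(
  motion=[
    [-2,8,-10,0.6],
    [-2,8,-30,0.6],
    [-2,8,-40,0.6],
    [-2,8,-40,0.6],
    [-2,8,-40,0.6],
  ],
)

```text
time_s: 1.52
position: [504.5, 261.1, 85.1]
eef_rot: [0.0, 0.689, 0.725, -0.004]
force: [0.1, -0.4, -0.9]
gripper_width: 0.7
```

Run:
```python
from h import *
a,_=env.grab_frame("top");b,_=env.grab_frame("side")
c=np.hstack([cv2.resize(a[170:280,120:260],(400,314)),cv2.resize(b[110:220,220:360],(400,314))])
cv2.imwrite("pics/chk1.png",c[:,:,::-1]);print(env.get_obs()["position"],env.get_obs()["force"])
```

```text
[506.00685779 260.53437589  86.40104101] [0.4165527  1.3993996  0.64985425]
```

View pics/chk1.png

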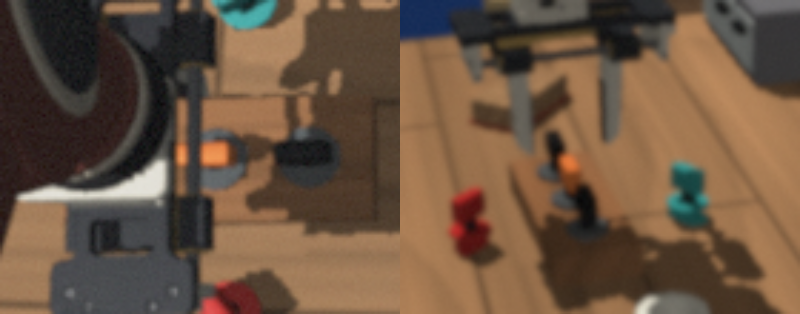

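The fingers straddle the orange knob; in the side crop the tips are at (525,150) and (612,138), with the knob at (569,168) between and below. Descend.

Emit:
apply_moves(
  motion=[
    [-0.5,-1,-15,0],
    [-0.5,-1,-30,0],
    [-0.5,-1,-40,0],
    [-0.5,-1,-46,0],
    [-0.5,-1,-46,0],
    [-0.5,-1,-46,0],
  ],
)

```text
time_s: 2.12
position: [505.8, 259.6, 40.7]
eef_rot: [0.001, 0.69, 0.724, -0.003]
force: [-0.8, 0.5, -0.0]
gripper_width: 0.696
```

Emit:
apply_moves(
  motion=[
    [0,0,0,0],
    [0,0,0,0],
    [0,0,0,0],
    [0,0,0,0],
    [0,0,0,0],
    [0,0,0,0],
    [0,0,0,0],
  ],
  claw=1,
)

```text
time_s: 2.7
position: [505.8, 259.6, 40.7]
eef_rot: [0.001, 0.69, 0.724, -0.003]
force: [-0.1, -0.3, -1.0]
gripper_width: 0.246
```

Emit:
apply_moves(
  motion=[
    [0,0,0,0],
    [0,0,0,0],
    [0,0,0,0],
    [0,0,0,0],
  ],
)

```text
time_s: 3.03
position: [505.9, 259.6, 40.7]
eef_rot: [0.001, 0.69, 0.724, -0.002]
force: [0.3, -0.6, -0.5]
gripper_width: 0.146
```

Emit:
apply_moves(
  motion=[
    [0,0,5,0],
    [0,0,15,0],
    [0,0,30,0],
    [0,0,50,0],
    [0,0,70,0],
    [0,0,85,0],
    [0,0,85,0],
    [0,0,85,0],
  ],
)

```text
time_s: 3.7
position: [506.2, 259.8, 126.8]
eef_rot: [0.001, 0.69, 0.724, -0.001]
force: [-0.1, 0.3, -1.6]
gripper_width: 0.149
```

Emit:
apply_moves(
  motion=[
    [1,-40,0,1],
    [2,-80,0,2],
    [3,-120,0,3],
    [4,-160,0,4],
    [4,-200,0,5],
    [5,-240,0,6],
    [5,-280,0,6.5],
    [5,-320,0,6.5],
    [5,-360,0,6.5],
    [5,-400,0,6.5],
  ],
)

```text
time_s: 4.53
position: [509.8, -141.7, 125.5]
eef_rot: [0.0, 0.648, 0.762, -0.002]
force: [0.5, -0.2, -1.7]
gripper_width: 0.151
```

Emit:
apply_moves(
  motion=[
    [0,-20,0,0],
    [0,-40,0,0],
    [0,-40,0,0],
    [0,-40,0,0],
  ],
)

```text
time_s: 4.87
position: [508.6, -182.4, 124.4]
eef_rot: [-0.001, 0.649, 0.761, -0.002]
force: [-0.4, 1.8, -0.9]
gripper_width: 0.147
```

Emit:
apply_moves(
  motion=[
    [3,-20,-10,0],
    [3,-31,-25,0],
    [3,-31,-40,0],
    [3,-31,-45,0],
    [3,-31,-45,0],
    [3,-31,-45,0],
  ],
)

```text
time_s: 5.37
position: [511.8, -211.2, 79.2]
eef_rot: [-0.002, 0.648, 0.762, -0.002]
force: [1.0, -0.3, -1.1]
gripper_width: 0.144
```

Run:
```python
from h import *
o=env.get_obs()
a,_=env.grab_frame("top");b,d=env.grab_frame("side")
c=np.hstack([cv2.resize(a[160:290,380:530],(400,347)),cv2.resize(b[220:350,250:400],(400,347))])
cv2.imwrite("pics/chk2.png",c[:,:,::-1]);print(o["position"],o["force"],o["eef_rot"])
for n,im in(("top",a),("side",b)):
  for cc,s,p in blobs(np.ascontiguousarray(im[:,:,::-1]),(5,170,120),(18,255,255),(250,160,530,350)):print(n,cc,s,plane(n,cc,o["position"][2]+16))
```

```text
[ 511.84268014 -211.24158525   79.15723196] [ 1.01838074 -0.28338109 -1.08140938] [-0.00192032  0.64759929  0.76197569 -0.00212408]
top [458.01449275 225.33333333] [453 221  11   9  69] [[ 510.28786655 -203.12550692   95.15723196]]
side [434.23529412 160.58823529] [430 160   9   3  17] [[887.94635064 139.99426222  95.15723196]]
side [331.26666667 257.46666667] [330 255   4   5  15] [[ 520.8032101  -188.8055596    95.15723196]]
```

View pics/chk2.png

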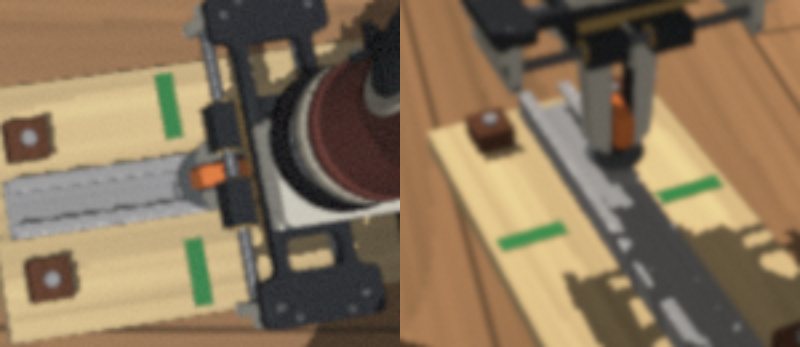

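Aligned with the slot and level with the tape strips: collar at crop (617,155) between strips (530,235) and (690,190). Descending gently, watching the force.

Emit:
apply_moves(
  motion=[
    [0,-2,-4,0],
    [0,-2,-8,0],
    [0,-2,-12,0],
    [0,-2,-12,0],
  ],
)

```text
time_s: 5.8
position: [511.8, -214.0, 67.3]
eef_rot: [-0.001, 0.648, 0.762, -0.002]
force: [0.4, 0.3, -1.3]
gripper_width: 0.152
```

Emit:
apply_moves(
  motion=[
    [0,0,-1,0],
    [0,0,-2,0],
    [0,0,-3,0],
    [0,0,-3,0],
  ],
)

```text
time_s: 6.13
position: [511.7, -214.0, 64.1]
eef_rot: [-0.002, 0.648, 0.762, -0.002]
force: [-0.5, -0.5, -1.0]
gripper_width: 0.144
```

Emit:
apply_moves(
  motion=[
    [0,0,-1,0],
    [0,0,-2,0],
    [0,0,-3,0],
    [0,0,-3,0],
  ],
)

```text
time_s: 6.47
position: [511.6, -213.9, 60.9]
eef_rot: [-0.002, 0.648, 0.762, -0.002]
force: [0.7, -0.5, -0.7]
gripper_width: 0.152
```

The head has entered the slot (underside ≈34 mm, strut top 39) with no contact force.

Emit:
apply_moves(
  motion=[
    [0,0,-1.5,0],
    [0,0,-3,0],
    [0,0,-4.5,0],
    [0,0,-6,0],
    [0,0,-7.5,0],
    [0,0,-8.5,0],
    [0,0,-8.5,0],
  ],
)

```text
time_s: 7.05
position: [511.5, -213.8, 52.2]
eef_rot: [-0.002, 0.648, 0.762, -0.002]
force: [-0.1, -0.4, -1.0]
gripper_width: 0.15
```

Emit:
apply_moves(
  motion=[
    [0,0,-0.5,0],
    [0,0,-1,0],
    [0,0,-1.5,0],
    [0,0,-1.5,0],
  ],
)

```text
time_s: 7.38
position: [511.4, -213.8, 50.6]
eef_rot: [-0.002, 0.648, 0.762, -0.002]
force: [0.1, 0.6, -1.6]
gripper_width: 0.148
```

Emit:
apply_moves(
  motion=[
    [0,0,-0.5,0],
    [0,0,-1,0],
    [0,0,-1,0],
    [0,0,-1,0],
  ],
)

```text
time_s: 7.72
position: [511.5, -213.8, 49.8]
eef_rot: [-0.002, 0.648, 0.762, -0.002]
force: [-0.5, -0.1, 1.7]
gripper_width: 0.147
```

Emit:
apply_moves(
  motion=[
    [0,0,-0.3,0],
    [0,0,-0.6,0],
    [0,0,-0.6,0],
    [0,0,-0.6,0],
  ],
)

```text
time_s: 8.05
position: [511.5, -213.8, 49.8]
eef_rot: [-0.002, 0.648, 0.762, -0.002]
force: [-1.9, 0.9, 5.1]
gripper_width: 0.149
```

Collar seated (TCP 49.8, ~6 N down). I lift slightly and probe sideways for the slot's centre, since the crosswise head has only ±1 mm of room.

Emit:
apply_moves(
  motion=[
    [0,0,1,0],
    [0,0,1,0],
    [0.6,0.1,1,0],
    [1.2,0.2,1,0],
    [1.2,0.2,1,0],
  ],
)

```text
time_s: 8.47
position: [512.8, -213.5, 50.5]
eef_rot: [-0.002, 0.648, 0.762, -0.002]
force: [0.6, -0.0, -0.5]
gripper_width: 0.149
```

Emit:
apply_moves(
  motion=[
    [0.5,0,0,0],
    [1,0.1,0,0],
    [1,0.1,0,0],
  ],
)

```text
time_s: 8.72
position: [513.9, -213.3, 50.3]
eef_rot: [-0.002, 0.648, 0.762, -0.002]
force: [0.7, 0.1, -1.2]
gripper_width: 0.152
```

Emit:
apply_moves(
  motion=[
    [0.5,0.1,0.2,0],
    [1,0.1,0.2,0],
    [1,0.1,0.2,0],
  ],
)

```text
time_s: 8.97
position: [515.1, -213.2, 50.5]
eef_rot: [-0.002, 0.648, 0.762, -0.002]
force: [-1.0, -0.5, -1.8]
gripper_width: 0.148
```

Emit:
apply_moves(
  motion=[
    [-1,-0.2,0,0],
    [-2,-0.3,0,0],
    [-3,-0.5,0,0],
    [-3,-0.5,0,0],
  ],
)

```text
time_s: 9.3
position: [511.7, -213.8, 50.6]
eef_rot: [-0.002, 0.648, 0.762, -0.002]
force: [-0.6, 0.4, -0.8]
gripper_width: 0.143
```

Emit:
apply_moves(
  motion=[
    [-0.5,-0.1,0,0],
    [-1,-0.2,0,0],
    [-1,-0.2,0,0],
  ],
)

```text
time_s: 9.55
position: [510.5, -214.1, 50.6]
eef_rot: [-0.002, 0.648, 0.762, -0.002]
force: [0.7, 0.3, -1.2]
gripper_width: 0.149
```

The head is below the lips, so the neck has ±5 mm. I continue out to both walls.

Emit:
apply_moves(
  motion=[
    [-1,-0.2,0,0],
    [-2,-0.3,0,0],
    [-2,-0.3,0,0],
  ],
)

```text
time_s: 9.8
position: [508.2, -214.4, 50.5]
eef_rot: [-0.002, 0.648, 0.762, -0.002]
force: [0.1, 0.7, -1.5]
gripper_width: 0.149
```

Emit:
apply_moves(
  motion=[
    [-0.7,-0.1,0,0],
    [-1.4,-0.2,0,0],
    [-1.4,-0.2,0,0],
  ],
)

```text
time_s: 10.05
position: [507.0, -214.6, 50.6]
eef_rot: [-0.002, 0.648, 0.762, -0.002]
force: [0.3, -0.1, -2.1]
gripper_width: 0.147
```

Emit:
apply_moves(
  motion=[
    [-0.6,-0.1,0,0],
    [-1,-0.2,0,0],
    [-1,-0.2,0,0],
  ],
)

```text
time_s: 10.3
position: [506.9, -214.7, 50.7]
eef_rot: [-0.001, 0.648, 0.762, -0.002]
force: [2.1, 1.0, -2.6]
gripper_width: 0.15
```

Contact at x ≈ 507.0; expect the other wall near 517.

Emit:
apply_moves(
  motion=[
    [2,0.3,0,0],
    [4,0.7,0,0],
    [6,1,0,0],
    [8,1.3,0,0],
    [8.8,1.4,0,0],
    [8.8,1.4,0,0],
  ],
)

```text
time_s: 10.8
position: [515.9, -213.2, 50.6]
eef_rot: [-0.001, 0.648, 0.762, -0.002]
force: [-0.1, -0.2, -0.8]
gripper_width: 0.148
```

Emit:
apply_moves(
  motion=[
    [0.6,0.1,0,0],
    [1.2,0.2,0,0],
    [1.2,0.2,0,0],
  ],
)

```text
time_s: 11.05
position: [517.0, -213.0, 50.6]
eef_rot: [-0.001, 0.648, 0.762, -0.002]
force: [0.7, -0.8, -1.4]
gripper_width: 0.146
```

Emit:
apply_moves(
  motion=[
    [0.4,0.1,0,0],
    [0.8,0.2,0,0],
    [0.8,0.2,0,0],
  ],
)

```text
time_s: 11.3
position: [517.1, -213.0, 50.6]
eef_rot: [-0.002, 0.648, 0.762, -0.002]
force: [-1.5, -0.3, -1.0]
gripper_width: 0.149
```

Slot centre x ≈ 512.0. I centre there and turn clockwise in stages.

Emit:
apply_moves(
  motion=[
    [-2,-0.3,0,0],
    [-4,-0.6,0,0],
    [-5.1,-0.8,0,0],
    [-5.1,-0.8,0,0],
    [-5.1,-0.8,0,-5],
    [-5.1,-0.8,0,-10],
    [-5.1,-0.8,0,-15],
    [-5.1,-0.8,0,-20],
    [-5.1,-0.8,0,-25],
    [-5.1,-0.8,0,-25],
  ],
)

```text
time_s: 12.13
position: [512.4, -213.6, 50.5]
eef_rot: [-0.002, 0.798, 0.603, -0.002]
force: [-0.5, -0.7, -1.2]
gripper_width: 0.148
```

Emit:
apply_moves(
  motion=[
    [0,0,0,-4],
    [0,0,0,-8],
    [0,0,0,-12],
    [0,0,0,-16],
    [0,0,0,-20],
    [0,0,0,-20],
  ],
)

```text
time_s: 12.63
position: [512.5, -213.3, 50.5]
eef_rot: [-0.002, 0.89, 0.456, -0.001]
force: [0.9, -0.9, -1.3]
gripper_width: 0.149
```

Emit:
apply_moves(
  motion=[
    [-0.6,0,0,-4],
    [-0.6,0,0,-8],
    [-0.6,0,0,-12],
    [-0.6,0,0,-16],
    [-0.6,0,0,-20],
    [-0.6,0,0,-20],
  ],
)

```text
time_s: 13.13
position: [512.0, -213.1, 50.3]
eef_rot: [-0.003, 0.955, 0.295, -0.001]
force: [-0.7, 0.2, -2.4]
gripper_width: 0.147
```

Emit:
apply_moves(
  motion=[
    [0,0,0,-3],
    [0,0,0,-6],
    [0,0,0,-9],
    [0,0,0,-12],
    [0,0,0,-12],
  ],
)

```text
time_s: 13.55
position: [511.8, -212.9, 50.2]
eef_rot: [-0.003, 0.981, 0.195, -0.001]
force: [-1.1, 0.8, -0.7]
gripper_width: 0.148
```

Emit:
apply_moves(
  motion=[
    [0,0,0.3,-3],
    [0,0,0.3,-6],
    [0,0,0.3,-9],
    [0,0,0.3,-9],
  ],
)

```text
time_s: 13.88
position: [511.6, -212.8, 50.4]
eef_rot: [-0.003, 0.993, 0.119, -0.001]
force: [-0.4, 0.0, -1.2]
gripper_width: 0.154
```

```bash
python3 -c "
from h import *
o=env.get_obs();print(o['position'],o['force'],o['wrist_torque'],o['eef_rot'])"
```

```text
[ 511.5570553  -212.78623706   50.36894604] [-0.3850291   0.01034327 -1.19619605] [-0.00452778  0.25863692 -0.00048441] [-0.0030739   0.99283464  0.11945156 -0.0011198 ]
```

Emit:
apply_moves(
  motion=[
    [0.3,0,0,-2],
    [0.3,0,0,-4.5],
    [0.3,0,0,-4.5],
    [0.3,0,0,-4.5],
  ],
)

```text
time_s: 14.22
position: [511.6, -212.6, 50.2]
eef_rot: [-0.003, 0.997, 0.082, -0.001]
force: [-0.6, 0.0, -1.4]
gripper_width: 0.149
```

```bash
python3 -c "
from h import *
o=env.get_obs();print(o['position'],o['force'],o['wrist_torque'],o['eef_rot'],np.degrees(2*np.arctan2(o['eef_rot'][2],o['eef_rot'][1]))-90)"
```

```text
[ 511.63692544 -212.60265899   50.24338162] [-0.59840384  0.02685386 -1.41939688] [ 0.01112054  0.32169439 -0.00757051] [-0.00329527  0.99666223  0.08155904 -0.00128733] -80.64357169389329
```

Quarter turn done, with no resisting torque. Now the tug.

Emit:
apply_moves(
  motion=[
    [0.1,0,0.7,0],
    [0.1,0,1.4,0],
    [0.1,0,2.1,0],
    [0.1,0,2.8,0],
    [0.1,0,2.8,0],
  ],
)

```text
time_s: 14.63
position: [511.6, -212.8, 53.2]
eef_rot: [-0.003, 0.997, 0.082, -0.001]
force: [-1.0, -0.1, -1.4]
gripper_width: 0.148
```

Emit:
apply_moves(
  motion=[
    [0,0,0.4,0],
    [0,0,0.8,0],
    [0,0,0.8,0],
  ],
)

```text
time_s: 14.88
position: [511.6, -212.7, 53.8]
eef_rot: [-0.003, 0.997, 0.082, -0.001]
force: [-0.1, -0.4, -3.4]
gripper_width: 0.148
```

Emit:
apply_moves(
  motion=[
    [0,0,0.4,0],
    [0,0,0.7,0],
    [0,0,0.7,0],
  ],
)

```text
time_s: 15.13
position: [511.7, -212.7, 53.8]
eef_rot: [-0.003, 0.997, 0.082, -0.002]
force: [1.3, -0.8, -9.9]
gripper_width: 0.147
```

It caught exactly 4 mm up, at ~8.5 N. I hold briefly, then lower to the seated position.

Emit:
apply_moves(
  motion=[
    [0,0,0.6,0],
    [0,0,0.6,0],
  ],
)

```text
time_s: 15.3
position: [511.6, -212.7, 53.8]
eef_rot: [-0.003, 0.997, 0.082, -0.002]
force: [1.4, -1.6, -11.6]
gripper_width: 0.148
```

Emit:
apply_moves(
  motion=[
    [0,0,-1,0],
    [0,0,-2,0],
    [0,0,-3,0],
    [0,0,-3.6,0],
    [0,0,-3.8,0],
    [0,0,-3.8,0],
  ],
)

```text
time_s: 15.8
position: [511.7, -212.8, 50.3]
eef_rot: [-0.003, 0.997, 0.082, -0.002]
force: [-0.4, -0.2, -1.5]
gripper_width: 0.149
```

Emit:
apply_moves(
  motion=[
    [0,0,-0.4,0],
    [0,0,-0.4,0],
    [0,0,-0.4,0],
  ],
)

```text
time_s: 16.05
position: [511.7, -212.8, 50.0]
eef_rot: [-0.003, 0.997, 0.082, -0.002]
force: [-1.9, -1.0, -0.6]
gripper_width: 0.146
```

Emit:
apply_moves(
  motion=[
    [0,0,-0.4,0],
    [0,0,-0.4,0],
  ],
)

```text
time_s: 16.22
position: [511.7, -212.8, 49.8]
eef_rot: [-0.003, 0.997, 0.082, -0.002]
force: [-1.1, 0.5, 1.2]
gripper_width: 0.149
```

Emit:
apply_moves(
  motion=[
    [0,0,0,0],
    [0,0,0,0],
    [0,0,0,0],
    [0,0,0,0],
    [0,0,0,0],
    [0,0,0,0],
  ],
  claw=0.55,
)

```text
time_s: 16.72
position: [511.8, -212.8, 49.8]
eef_rot: [-0.003, 0.997, 0.082, -0.002]
force: [0.2, -0.1, -0.4]
gripper_width: 0.445
```

Released. Retract straight up, then away for a clear view.

Emit:
apply_moves(
  motion=[
    [0,0,10,0],
    [0,0,25,0],
    [0,0,45,0],
    [0,0,70,0],
    [0,0,100,0],
    [0,0,130,0],
    [0,0,150,0],
    [0,0,150,0],
  ],
)

```text
time_s: 17.38
position: [514.0, -215.0, 205.1]
eef_rot: [-0.0, 0.997, 0.082, 0.003]
force: [-0.2, -0.0, -0.2]
gripper_width: 0.451
```

Emit:
apply_moves(
  motion=[
    [0,40,0,0],
    [0,80,0,0],
    [0,120,0,0],
    [0,160,0,0],
    [0,200,0,0],
    [0,230,0,0],
    [0,230,0,0],
    [0,230,0,0],
  ],
)

```text
time_s: 18.05
position: [513.5, 17.4, 204.5]
eef_rot: [-0.001, 0.996, 0.084, 0.002]
force: [-0.2, -0.4, -0.7]
gripper_width: 0.45
```

Run:
```python
from h import *
np.set_printoptions(precision=1,suppress=True)
o=env.get_obs();print(o["position"],o["force"],o["time_s"])
a,d=env.grab_frame("top");b,_=env.grab_frame("side")
c=np.hstack([cv2.resize(a[160:290,380:530],(400,347)),cv2.resize(b[130:350,180:434],(400,347))])
cv2.imwrite("pics/chk3.png",c[:,:,::-1])
for n,im in(("top",a),("side",b)):
  for cc,s,p in blobs(np.ascontiguousarray(im[:,:,::-1]),(5,170,120),(18,255,255),(250,165,530,350)):
    r=cv2.minAreaRect(p.astype(np.float32));e=plane(n,cv2.boxPoints(r),78);print(n,cc,s[4],plane(n,cc,78),r, depthpts(n,p,d)[:,2].max() if n=="top" else "")
```

```text
[513.5  17.4 204.5] [-0.2 -0.4 -0.7] 18.05
top [458.6 222.2] 17 [[ 517.8 -210.9   78. ]] ((458.0, 222.0), (7.233555316925049, 5.260767459869385), 80.53767395019531) 81.00952754413265
top [459.6 228.9] 14 [[ 506.  -212.4   78. ]] ((459.5, 228.5), (3.0, 5.0), 90.0) 80.31728181512312
top [460.  232.6] 10 [[ 499.4 -213.    78. ]] ((460.0, 233.0), (2.0, 4.0), 90.0) 80.00779802120633
```

View pics/chk3.png

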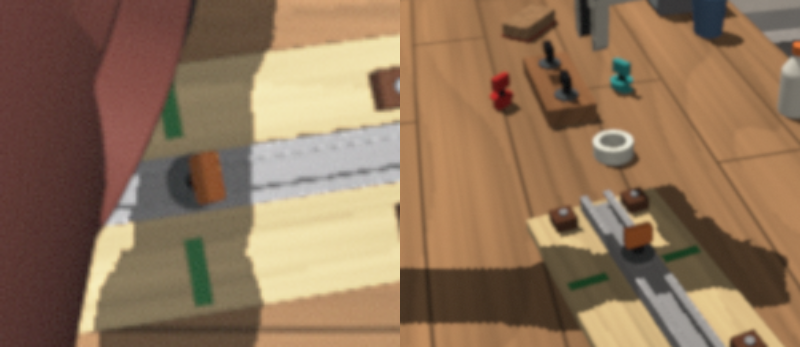

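The picture shows the knob crosswise at crop (207,178), between the two tape strips, with the collar flat. The black fittings and tape roll are in place and the arm is clear.

```bash
python3 -c "
from station import env
print(env.sign_off(), env.get_obs()['time_s'])"
```

```text
the job is handed in; nothing more can be done
the job is handed in; nothing more can be done
```

The orange fitting is in the strut at the green tape mark, knob crosswise and collar down. I handed the job in at about 18 s of the 61 s allowed; no verdict is reported.

- **Insertion:** I took the fitting from the middle pocket of the rack and lowered it through the slot with no resistance. The collar seated at about 6 N.
- **Slot centre:** Feeling both slot walls at about 2 N put the centre at x ≈ 512.0 mm, against 511.5 mm from the cameras.
- **Turn and tug:** I turned it about 90° clockwise, and the last reading showed no resisting torque. The upward tug caught exactly 4 mm up and held at about 8–10 N. I then lowered it, released it and moved the arm away.
- **Last checks:** The final pictures show the knob crosswise, the collar flat at the mark, and the black fittings and tape roll apparently where they started. I judged those last two by eye only.
- **Small disagreements:** The rough knob angle from the image was about 6.5°, against 9.2° expected (the tolerance is 14°). The knob's top read 79–81 mm by depth, against 78 mm expected. I put that down to depth noise, because the arm felt the collar seat at the right height.

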